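# Prove the emergency stop, then hold the dead-man throttle at its mark

## Robot

A 6-joint arm with a two-finger parallel gripper is mounted at the origin on a cart in front of the work surface, level with it; the furniture and walls round the work are solid. World frame = base frame: x ahead of the robot, y to its left, z up, the work surface at z = 0. Lengths are in m, angles in rad, forces in N, time in s.
With the tool pointing down it reaches from about 0.35 to 0.85 m from the base axis. Payload 8.1 kg.
Tool frame: the origin (TCP) lies at the centre of the arm's flange, where the gripper is bolted on; the fingertips stand arm.tcp_to_tips ahead of it and the grasp point (between the pads) lies 155 mm ahead of it (arm.tcp_to_tips is the distance from the TCP to the fingertips, in m); z points along the fingers, y is the line along which they close (so a half turn about z gives the same grasp; the last joint's range is limited). The gripper opens to 85 mm and grips with 20 to 120 N. Pads are 22 mm wide; open, the fingers measure 114 mm over their backs; the gripper's body (76 mm by 85 mm) begins 54 mm behind the grasp point. The pads swing forward as they close: fully open they stand 13 mm farther back than shut.
Start: joints at [1.101, 0.13, 1.488, -0, 1.523, -0.085], TCP at [0.225, 0.556, 0.405] pointing down, gripper open.
Joint ranges: [-2.96, 2.96], [-0.89, 2.26], [0.02, 2.5], [-1.34, 4.48], [0, 2.73], [-2.66, 2.66]. Speed limits (rad/s): [2.39, 2.39, 2.79, 3.14, 3.14, 3.14].

## Interface

Orientations are given as a 3x3 rotation matrix whose columns are the frame's x, y, z axes.
In Python, from workcell import arm gives the robot as it stands.
- The arm moves only by the tool creep_tool, called after "Emit:" as name(argument=value, ...) on one line, values as JSON. Schema: {"type":"object","properties":{"deltas":{"type":"object","properties":{"sx":{"type":"array","items":{"type":"number"},"minItems":1,"maxItems":10},"sy":{"type":"array","items":{"type":"number"},"minItems":1,"maxItems":10},"sz":{"type":"array","items":{"type":"number"},"minItems":1,"maxItems":10},"turn":{"type":"array","items":{"type":"number"},"minItems":1,"maxItems":10},"aperture":{"type":"array","items":{"type":"number"},"minItems":1,"maxItems":10}},"additionalProperties":false,"required":["sx","sy","sz","turn","aperture"]},"grip_force":{"type":"number"},"only":{"type":"string"},"quiet":{"type":"boolean"},"lines":{"type":"string"}},"required":["deltas"],"additionalProperties":false}. deltas is an object with one list for each field, all of the same length, 1 to 10, a row being the entries at one place: sx, sy, sz (the shift in parts of the range, where 1.0 means 0.4 m), turn (a turn about the tool's z in normalised numbers (1 is 120 degrees)), aperture (the finger opening in m); each row shifts and turns the commanded pose from where the row before left it, along the tool's axes as they then stand; what a row does not reach is not made up. A row lasts 1/12 s, in which the tool goes at most 0.0417 m and 0.125 rad, less where a joint would pass 70% of its speed; a pose out of reach is approached as far as the arm can. The fingers move at their own pace and stop on an object; grip_force is the grip in N (left out, the last holds). Time passes only in rows, so rows that do not move let the fingers close. The tool returns the time, the measured TCP pose, the force, the opening and the grip force at its end. only (a regular expression) keeps the lines of the reply that match it, lines (a string "A,B") keeps lines A to B, and quiet returns only ok. A shift or turn number past 1, either way, is cut back to 1. Input that does not fit is refused with a message, and nothing moves.
- arm.get_state(): the state, without advancing time (a new reading comes with each control period).
- arm.snapshot(name): name is "scene" or "top" or "wrist"; returns the picture (384x512x3 uint8, red, green, blue); there is no depth.
- arm.get_calibration(name): a dict with "mtx" (3x3 intrinsics, pixels), "k1" (the pictures are not rectified: a ray, as slopes to the right and down, at radius r is drawn at 1 + k1 r^2 times it, then the intrinsics apply), "origin" and "rotation" of the camera in the world; the wrist camera has in their place "tool_from_camera" (4x4, takes a point from camera to tool coordinates, whose origin is the TCP and whose axes are the flange's). Camera axes: x right, y down, z forward; pixel columns grow to the right and rows downward; lengths in m; the calibration is good to about 2 mm. A picture is of the moment at which its call begins: read the wrist's pose just before it. get_calibration takes no time and is no camera call.
- arm.job_done(): hands the job in; it is judged then, once.
Trained networks look in the newest picture that a camera, given by its name, has taken for a name from the list of things; names that differ only in an ending like _2 or _b are one class to them, and where a whole thing is asked for, a point or a joint stands for the part that bears it (a point fixed in the world has none). Each returns a list of dicts, best first, with "confidence" (0 to 1); they miss things now and then, are a little off and sometimes report something else, mostly with a low value. They report only what shows in the picture. A call takes as long as a camera call.
- arm.silhouettes(camera, label): "pixels" (384x512 bool, what is visible of it).
- arm.pinpoint(camera, label): "location" ([x, y, z] in m, in world coordinates, good to about 4 mm: a listed point, or the origin of a listed thing).
The state is a dict: "t": time; "qpos": joint angles; "joint_vel": joint speeds; "joint_torque": joint torques, N m; "tool_pos": TCP position; "ee_rot": TCP orientation; "ft_force": force on the tool from outside, world axes, zero at the start; "wrist_torque": the same for the moment, N m; "grip_width": finger opening in m; "grasp_force": force on a finger pad.
Only numpy, scipy, OpenCV 4.12 (cv2) and the standard library are available. Lean on these libraries where they do the work, as an engineer would, in place of code of your own. Each camera call takes 0.05 s, during which the arm holds its last target. There are 200 camera calls.

## Task

Before the engine on the stand is revved, prove its emergency stop: press the red mushroom button down until it locks, let go so that it stays down by itself, then twist its head clockwise and let it spring back up. Then take the throttle by its cross grip and draw it out against its spring until the red pointer stands over the white line of the green index clip, without running well past it, and keep it there: the program finishes with the gripper still holding the throttle at the mark. Leave the index clip and the two spark plugs where they are.

Things in the scene. Friction and masses are not known exactly. Their poses are not given: they have to be found in the camera images.
- stop_box: Emergency-stop station, fixed to the cart: yellow and grey box 64x64x95 mm (with its grey stand, foot 66x74 mm) with a red mushroom button on top. Origin: centre of its underside, z up. Behind it, 36 to 75 mm from its centre, stands the front of the socket rack, solid up to z = 0.17 and running on a line at about -1.25 rad from +x.
- stop_head: Red mushroom head, 40 mm across, 19 mm thick, with white arrows on top; turns and moves up and down with the button. Origin: on its axis at the level of the yellow top, 46 mm under the head's top while up; its axes turn with it. The rim to grip lies from 5 to 16 mm under the top; under the head is a thinner neck, then the yellow top.
- stop_top (a point): Centre of the top of the red head: 141 mm above the cart top while up, about 134 mm while locked down.
- stop_press (a joint): How far the button is pressed, m: 0 up, about 0.0074 locked down, 0.0088 at its stop. Press it to the stop (about 9 N on the way) and it snaps under its catch and stays down.
- stop_turn (a joint): Turn of the head, rad, growing clockwise seen from above, with a weak return spring; 0 at rest, stop at 1.2. Locked down, it is freed by turning past about 0.4 (0.8 is safe); once the fingers let go it springs up by itself and turns back.
- throttle_unit: Spring-return hand throttle, fixed to the cart: blue housing 80x72x68 mm (foot 100x76 mm). Origin: centre of its underside; its -x axis is the way the handle is drawn out, +z up. The rod leaves the front (-x) face 46 mm up. A white graduated rail, 13 mm wide, top 38 mm up, runs out to -x, 45 mm to the right (-y) of the rod, as far as 148 mm ahead of the origin.
- cross_grip: Throttle handle: black round bar 18 mm thick, 64 mm long, lying across the pull (along the unit's y), on a thin upright post 32 mm above the rod's end. Origin: centre of the bar, 78 mm above the cart top; at rest 85 mm ahead (-x) of the unit's origin, 36 mm clear of the housing (31 mm of its bushing, 61 mm high). Axes as the unit's. The socket rack's end, 0.17 high, is 50 mm or more to its left.
- throttle (a joint): How far the throttle is drawn out, m: 0 at rest, stop at 0.075. The spring pulls back with 4 N at rest plus 90 N per m.
- pointer (a point): Tip of the thin red pointer that goes with the handle over the white rail, 40 mm above the cart top.
- index_line (a point): White line across the middle of the green index clip (10 mm long along the rail, small brass screw at its outer side) on the white rail; the pointer has to stand over it. Its x axis is the unit's x: the clip lies to -x of the resting pointer.
- index (a joint): Place of the index clip along the rail, m: equal to the throttle's value when the pointer stands over the white line (0.030 to 0.048). The clip slides only if it is pushed.
- spark_plug_0: White and grey spark plug, 78 mm long, 22 mm high, lying loose near the front corner of the cart; origin under its middle.
- spark_plug_1: The second spark plug, the same size, lying beside it.

How it is judged:
By the outcome, as a careful person would: the job done as asked, in the order asked, and still so for the second after the job is handed in, while the arm keeps its last pose, push and grip.
It also fails if it takes over 61 s, if anything falls off the work surface, if the arm or the gripper's body presses on something with over 40 N, if the wrist force passes 120 N, or if a joint passes its speed limit or range.

## Working session

There is one attempt and no reset: what is moved stays moved. The work goes in short steps, Python scripts to look and compute and a tool call to move; the robot and the scene stay as the last step left them, time stands still between calls to the robot, and variables do not carry over. Pictures are saved under pics/ and viewed, at most 10 in all, crops included, and the job is handed in when it is done.

```bash
mkdir -p pics; cat > h.py <<'E'
import numpy as np,cv2
from workcell import arm
def save(cam,name):
    im=arm.snapshot(cam); cv2.imwrite('pics/'+name,cv2.cvtColor(im,cv2.COLOR_RGB2BGR)); return im
def cam_pose(cam):
    c=arm.get_calibration(cam)
    if 'origin' in c: return c,np.array(c['origin']),np.array(c['rotation'])
    s=arm.get_state();T=np.array(c['tool_from_camera']);R=np.array(s['ee_rot'])
    return c,np.array(s['tool_pos'])+R@T[:3,3],R@T[:3,:3]
def pin(cam,l):
    r=arm.pinpoint(cam,l)
    return [(np.round(d['location'],4).tolist(),round(d['confidence'],2)) for d in r[:2]]
def ray(cam,uv):
    c,o,R=cam_pose(cam);K=np.array(c['mtx'])
    p=(np.array(uv,float)-K[:2,2])/[K[0,0],K[1,1]]; q=p.copy()
    for _ in range(20): q=p/(1+c['k1']*(q@q))
    d=R@np.r_[q,1]; return o,d/np.linalg.norm(d)
def proj(cam,P):
    c,o,R=cam_pose(cam);K=np.array(c['mtx']);v=R.T@(np.array(P)-o);q=v[:2]/v[2]
    return q*(1+c['k1']*(q@q))*[K[0,0],K[1,1]]+K[:2,2]
def tri(rs):
    A=sum(np.eye(3)-np.outer(d,d) for o,d in rs);b=sum((np.eye(3)-np.outer(d,d))@o for o,d in rs)
    return np.linalg.solve(A,b)
E
python3 - <<'E'
from h import *
s=arm.get_state();print(arm.tcp_to_tips,s['t'],s['grip_width'],np.round(s['ee_rot'],3).tolist())
ims=[]
for c in['scene','top','wrist']:
    ims.append(save(c,c+'0.png'))
    print(c,np.round(cam_pose(c)[1],3))
    for l in['stop_box','stop_head','stop_top','throttle_unit','cross_grip','pointer','index_line','spark_plug']:
        try: print(c,l,pin(c,l))
        except Exception as e: print(c,l,e)
m=cv2.resize(np.vstack([np.hstack(ims[:2]),np.hstack([ims[2],ims[2]*0])]),(800,600))
cv2.imwrite('pics/m.png',m[:,:,::-1])
E
```

```text
0.1734 0.0 0.08545123828161677 [[-0.927, 0.375, -0.001], [0.375, 0.927, -0.002], [0.0, -0.002, -1.0]]
scene [ 0.012 -0.994  0.467]
scene stop_box [([0.3615, -0.271, 0.0008], 0.75)]
scene stop_head [([0.3574, -0.2703, 0.0953], 0.76)]
scene stop_top [([0.3679, -0.2651, 0.1417], 0.61)]
scene throttle_unit [([0.5618, -0.346, -0.0001], 0.93)]
scene cross_grip [([0.4933, -0.3997, 0.079], 0.96)]
scene pointer [([0.5206, -0.4308, 0.0434], 0.77)]
scene index_line [([0.4932, -0.4562, 0.0422], 0.47)]
scene spark_plug [([0.398, -0.3931, 0.0029], 0.74), ([0.4232, -0.3779, 0.0009], 0.71)]
top [ 0.417 -0.349  0.952]
top stop_box [([0.3615, -0.2699, 0.0009], 0.56)]
top stop_head [([0.3587, -0.2717, 0.0907], 0.83)]
top stop_top [([0.3613, -0.27, 0.1398], 0.75)]
top throttle_unit [([0.523, -0.4334, 0.038], 0.65), ([0.5566, -0.347, -0.0001], 0.58)]
top cross_grip [([0.4919, -0.4013, 0.0819], 0.83), ([0.3961, -0.3883, -0.0013], 0.52)]
top pointer [([0.5237, -0.4312, 0.037], 0.72)]
top index_line [([0.4953, -0.4588, 0.043], 0.61)]
top spark_plug [([0.3956, -0.3868, -0.0028], 0.76), ([0.4272, -0.3749, -0.0015], 0.6)]
wrist [0.155 0.583 0.372]
wrist stop_box []
wrist stop_head []
wrist stop_top []
wrist throttle_unit []
wrist cross_grip []
wrist pointer []
wrist index_line []
wrist spark_plug []
```

View pics/m.png

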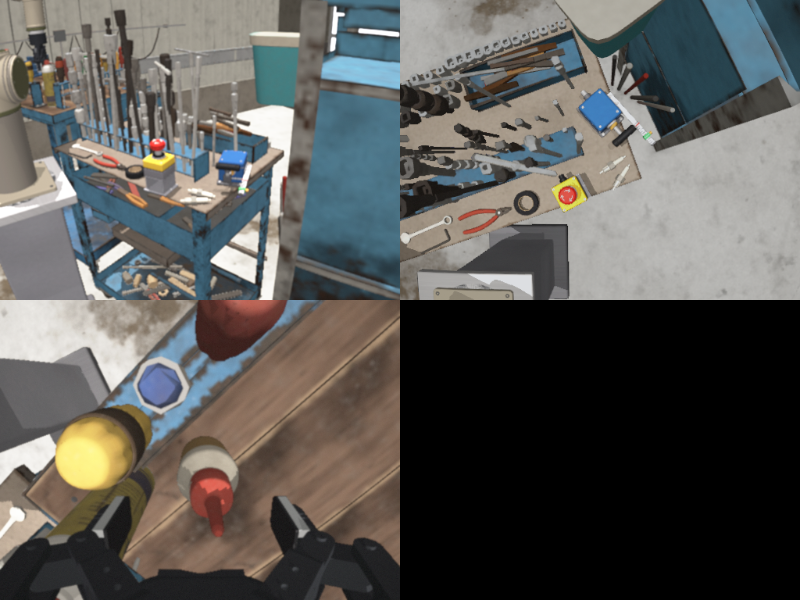

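The mosaic shows the scene view with the button at about (157,145) and the throttle at (233,165). In the top view they are at (568,195) and (600,110). I'll overlay a world grid to plan the path.

```bash
python3 - <<'E'
from h import *
a=cv2.imread('pics/top0.png');b=cv2.imread('pics/scene0.png')
for x in np.arange(0,0.81,.1):
  for y in np.arange(-.7,.71,.1):
    for im,c,z,col in((a,'top',0.,(0,255,0)),(b,'scene',0.4,(0,255,0)),(b,'scene',.0,(255,0,255))):
      cc,o,R=cam_pose(c)
      if (R.T@(np.array([x,y,z])-o))[2]<.1: continue
      u,v=proj(c,[x,y,z])
      if 0<u<512 and 0<v<384:
        cv2.circle(im,(int(u),int(v)),2,col,-1)
        cv2.putText(im,f'{x*10:.0f},{y*10:.0f}',(int(u),int(v)),0,.3,col,1)
cv2.imwrite('pics/g1.png',cv2.resize(np.vstack([a,b]),(800,1200),interpolation=cv2.INTER_CUBIC)[:600]);
cv2.imwrite('pics/g2.png',cv2.resize(b,(800,600),interpolation=cv2.INTER_CUBIC))
E
```

```text
(no output)
```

View pics/g1.png

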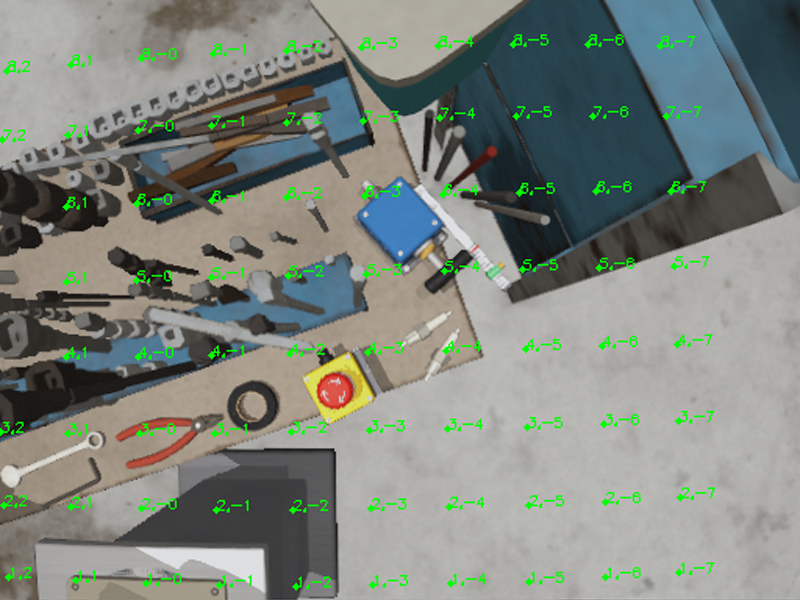

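View pics/g2.png

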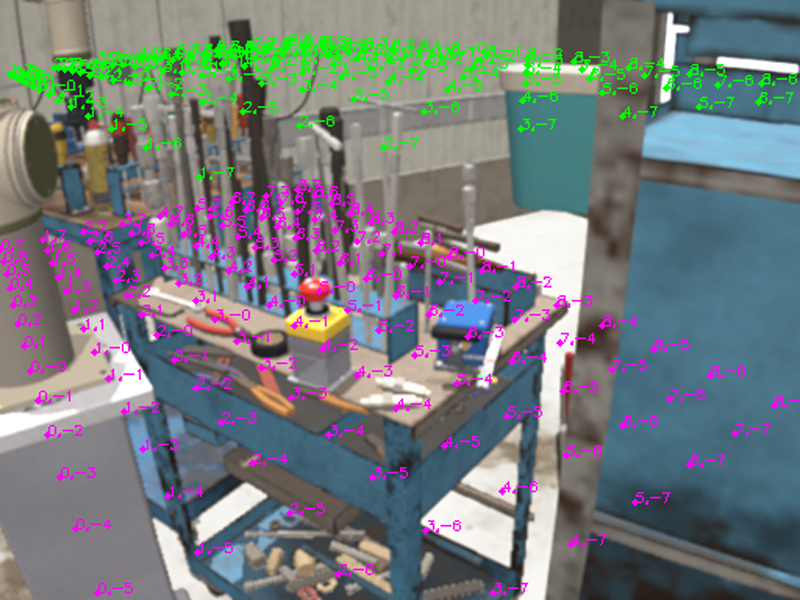

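The tall bars in the rack reach about z 0.45, so I'll go up first and then swing over them with the fingers closed.

The rows are not in the units I measure in: shifts go in shares of 0.4 m and turns go in shares of 120 degrees. I convert before sending: -0.04 m is -0.1.

Emit:
creep_tool(deltas={"sx":[0, 0, 0, 0, 0, 0, 0, 0], "sy":[0, 0, 0, 0, 0, 0, 0, 0], "sz":[-0.1, -0.1, -0.1, -0.1, -0.1, -0.1, -0.1, -0.1], "turn":[0, 0, 0, 0, 0, 0, 0, 0], "aperture":[0, 0, 0, 0, 0, 0, 0, 0]}, grip_force=60)

```text
t: 2.02
tool_pos: [0.2249, 0.5555, 0.7269]
ee_rot: [[-0.927, 0.375, 0.0], [0.375, 0.927, 0.001], [-0.0, 0.001, -1.0]]
ft_force: [0.3, 1.4, 1.1]
grip_width: 0.0003
grasp_force: 0.0
```

```bash
python3 - <<'E'
from h import *
# silver bar top: top (96,203), scene (254,72)
print(tri([ray('top',(96,203)),ray('scene',(254,72))]))
s=arm.get_state();R=np.array(s['ee_rot']);p=np.array(s['tool_pos']);print(s['qpos'])
for w in([.42,.2,.73],[.42,-.1,.73],[.361,-.27,.73]):
    w=np.array(w);print(np.round(R.T@(w-p),3));p=w
E
```

```text
[ 0.48736714 -0.17636602  0.34677183]
[ 1.10059723e+00  2.64165595e-01  7.42428874e-01  2.11360090e-05
  2.13425157e+00 -8.54211466e-02]
[-0.314 -0.256 -0.003]
[-0.113 -0.278 -0.   ]
[-0.009 -0.18  -0.   ]
```

Scaled: -0.0314 m is -0.0785, -0.0256 m is -0.064.

Emit:
creep_tool(deltas={"sx":[-0.0785, -0.0785, -0.0785, -0.0785, -0.0785, -0.0785, -0.0785, -0.0785, -0.0785, -0.0785], "sy":[-0.064, -0.064, -0.064, -0.064, -0.064, -0.064, -0.064, -0.064, -0.064, -0.064], "sz":[0, 0, 0, 0, 0, 0, 0, 0, 0, 0], "turn":[0, 0, 0, 0, 0, 0, 0, 0, 0, 0], "aperture":[0, 0, 0, 0, 0, 0, 0, 0, 0, 0]})

```text
t: 2.85
tool_pos: [0.4204, 0.1991, 0.725]
ee_rot: [[-0.927, 0.375, 0.001], [0.375, 0.927, 0.0], [-0.001, 0.001, -1.0]]
ft_force: [1.1, 0.5, -0.6]
grip_width: 0.0002
grasp_force: 0.0
```

Emit:
creep_tool(deltas={"sx":[-0.0353, -0.0353, -0.0353, -0.0353, -0.0353, -0.0353, -0.0353, -0.0353], "sy":[-0.087, -0.087, -0.087, -0.087, -0.087, -0.087, -0.087, -0.087], "sz":[0, 0, 0, 0, 0, 0, 0, 0], "turn":[0, 0, 0, 0, 0, 0, 0, 0], "aperture":[0, 0, 0, 0, 0, 0, 0, 0]})

```text
t: 3.52
tool_pos: [0.4195, -0.1011, 0.725]
ee_rot: [[-0.927, 0.375, 0.001], [0.375, 0.927, -0.0], [-0.001, 0.0, -1.0]]
ft_force: [0.9, -0.7, 0.3]
grip_width: -0.0
grasp_force: 0.0
```

Emit:
creep_tool(deltas={"sx":[-0.005, -0.005, -0.005, -0.005, -0.005, 0, 0, 0, 0, 0], "sy":[-0.09, -0.09, -0.09, -0.09, -0.09, 0, 0, 0, 0, 0], "sz":[0, 0, 0, 0, 0, 0, 0, 0, 0, 0], "turn":[0, 0, 0, 0, 0, 0.0573, 0.0573, 0.0573, 0.0573, 0.0573], "aperture":[0, 0, 0, 0, 0, 0, 0, 0, 0, 0]})

```text
t: 4.35
tool_pos: [0.3617, -0.2701, 0.7248]
ee_rot: [[-0.548, 0.837, 0.0], [0.837, 0.548, -0.0], [-0.0, 0.0, -1.0]]
ft_force: [0.1, -0.5, 0.6]
grip_width: -0.0
grasp_force: 0.0
```

Emit:
creep_tool(deltas={"sx":[0, 0, 0, 0, 0, 0, 0, 0, 0, 0], "sy":[0, 0, 0, 0, 0, 0, 0, 0, 0, 0], "sz":[0, 0, 0, 0, 0, 0, 0, 0, 0, 0], "turn":[0.0573, 0.0573, 0.0573, 0.0573, 0.0573, 0.0573, 0.0573, 0.0573, 0.0573, 0.0573], "aperture":[0, 0, 0, 0, 0, 0, 0, 0, 0, 0]})

```text
t: 5.18
tool_pos: [0.3618, -0.2699, 0.7249]
ee_rot: [[0.581, 0.814, 0.0], [0.814, -0.581, -0.0], [-0.0, 0.0, -1.0]]
ft_force: [0.0, -0.6, 0.6]
grip_width: 0.0
grasp_force: 0.0
```

```bash
python3 - <<'E'
from h import *
s=arm.get_state();print(s['qpos'],s['tool_pos'])
save('wrist','w1.png')
for l in['stop_head','stop_top','cross_grip','pointer','index_line','throttle_unit']: print(l,pin('wrist',l))
P={'top':[.3625,-.269,.141]}; print(proj('wrist',P['top']))
r=arm.silhouettes('wrist','stop_head')
if r: print(r[0]['confidence'],np.argwhere(r[0]['pixels']).mean(0)[::-1],r[0]['pixels'].sum())
E
```

```text
[-7.54586444e-01 -1.55261934e-01  1.18247265e+00  5.50077282e-06
  2.11401016e+00 -1.34661297e-01] [ 0.36181916 -0.26990509  0.72486213]
stop_head [([0.361, -0.2741, 0.0959], 0.78), ([0.5227, -0.4301, 0.0376], 0.41)]
stop_top [([0.361, -0.267, 0.1415], 0.96)]
cross_grip [([0.4918, -0.4007, 0.0795], 0.69)]
pointer [([0.5208, -0.4358, 0.0378], 0.86)]
index_line [([0.498, -0.4594, 0.0453], 0.48)]
throttle_unit [([0.5586, -0.3444, -0.0038], 0.87)]
[256.72078037 144.55601973]
0.76 [256.23884514 144.49868766] 381
```

View pics/w1.png

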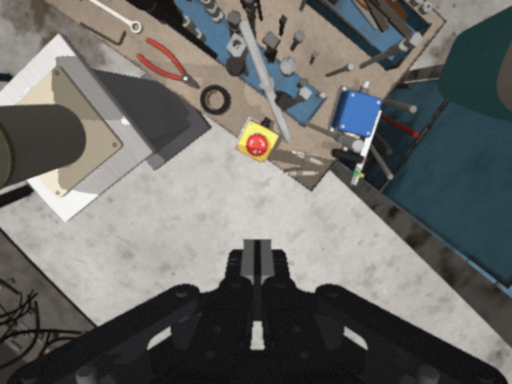

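The button is at (257,145), which matches the measured top. A silver bar runs from (240,25) to (288,138), so I'll triangulate its ends.

```bash
python3 - <<'E'
from h import *
print(cam_pose('wrist')[1])
for a,b in(((96,203),(243,20)),((96,203),(288,138)),((202,221),(288,138)),((202,221),(243,20))):
    r=[ray('top',a),ray('wrist',b)];t=tri(r)
    print(a,b,np.round(t,3),[round(float(np.linalg.norm(np.cross(d,t-o))),4) for o,d in r])
# stop top multi view
R=[]
for c in('scene','top','wrist'):
    if c!='wrist': arm.snapshot(c)
    m=arm.silhouettes(c,'stop_head')
    k=m[0]['pixels']; n=np.argwhere(k); print(c,m[0]['confidence'],k.sum(),n.min(0),n.max(0)); R.append(ray(c,n.mean(0)[::-1]))
print('head',tri(R),tri(R[1:]))
R=[]
for c in('scene','top','wrist'):
    m=arm.silhouettes(c,'cross_grip')
    if m:
        k=m[0]['pixels']; n=np.argwhere(k); print(c,m[0]['confidence'],k.sum(),n.min(0),n.max(0)); R.append(ray(c,n.mean(0)[::-1]))
print('grip',tri(R))
E
```

```text
[ 0.40461627 -0.20944221  0.69234584]
(96, 203) (243, 20) [ 0.44  -0.132  0.331] [0.0013, 0.0013]
(96, 203) (288, 138) [ 0.418 -0.224  0.595] [0.0117, 0.0117]
(202, 221) (288, 138) [ 0.412 -0.269  0.29 ] [0.0002, 0.0002]
(202, 221) (243, 20) [ 0.389 -0.336  1.123] [0.0439, 0.0439]
scene 0.69 268 [179 191] [193 212]
top 0.83 417 [239 202] [261 225]
wrist 0.76 381 [134 246] [155 267]
head [ 0.3609605  -0.26920143  0.12940651] [ 0.36130819 -0.26918365  0.13363311]
scene 0.8 426 [209 275] [232 308]
top 0.62 431 [160 272] [187 301]
wrist 0.84 262 [148 332] [162 364]
grip [ 0.49594496 -0.39893582  0.06716964]
```

The bar end overhangs at about (0.41,-0.27,0.29). I'll use the half-turned yaw (tool y at about +1.57) so the camera and body stay clear of it.

Scaled: -0.12 rad is -0.0573.

Emit:
creep_tool(deltas={"sx":[0, 0, 0, 0, 0, 0, 0, 0, 0, 0], "sy":[0, 0, 0, 0, 0, 0, 0, 0, 0, 0], "sz":[0, 0, 0, 0, 0, 0, 0, 0, 0, 0], "turn":[-0.0573, -0.0573, -0.0573, -0.0573, -0.0573, -0.0573, -0.0573, -0.0573, -0.0573, -0.0573], "aperture":[0, 0, 0, 0, 0, 0, 0, 0, 0, 0]})

```text
t: 6.82
tool_pos: [0.3619, -0.27, 0.7247]
ee_rot: [[-0.558, 0.83, 0.0], [0.83, 0.558, -0.0], [-0.0, -0.0, -1.0]]
ft_force: [-0.1, -0.1, -0.2]
grip_width: -0.0003
grasp_force: 0.0
```

Emit:
creep_tool(deltas={"sx":[0, 0, 0, 0, 0, 0, 0, 0, 0], "sy":[0, 0, 0, 0, 0, 0, 0, 0, 0], "sz":[0.075, 0.075, 0.075, 0.075, 0.075, 0.075, 0.075, 0.075, 0.075], "turn":[-0.0573, -0.0573, -0.0573, -0.0573, -0.0573, -0.0573, -0.0573, -0.0573, 0], "aperture":[0, 0, 0, 0, 0, 0, 0, 0, 0]})

```text
t: 7.57
tool_pos: [0.3617, -0.2698, 0.4533]
ee_rot: [[-1.0, 0.017, 0.0], [0.017, 1.0, -0.0], [-0.0, -0.0, -1.0]]
ft_force: [0.5, 0.1, 0.2]
grip_width: 0.0003
grasp_force: 0.0
```

```bash
python3 - <<'E'
from h import *
s=arm.get_state();print(s['qpos'],s['tool_pos'])
im=save('wrist','w2.png')
sc=save('scene','s2.png')
m=arm.silhouettes('wrist','stop_head');print(pin('wrist','stop_top'),pin('wrist','cross_grip'))
n=np.argwhere(m[0]['pixels']);print(m[0]['confidence'],n.min(0),n.max(0))
print('exp',proj('wrist',[.3612,-.269,.141]))
for P in([.3612,-.269,.141],[.412,-.269,.29],[.44,-.132,.331]): print(proj('scene',P))
cv2.imwrite('pics/m2.png',cv2.resize(np.hstack([im,sc]),(800,300))[:,:,::-1])
E
```

```text
[-7.54566725e-01 -2.96699347e-01  1.80407511e+00 -2.08074802e-05
  1.63391030e+00 -2.30881992e+00] [ 0.36171291 -0.26979975  0.45327007]
[([0.3585, -0.2697, 0.1413], 0.56), ([0.5219, -0.432, 0.0422], 0.27)] [([0.4881, -0.4043, 0.0777], 0.88)]
0.65 [160 236] [202 278]
exp [259.5408102  183.34884147]
[200.98277797 180.5235872 ]
[218.58784138 104.92557187]
[198.38340953  75.19833798]
```

View pics/m2.png

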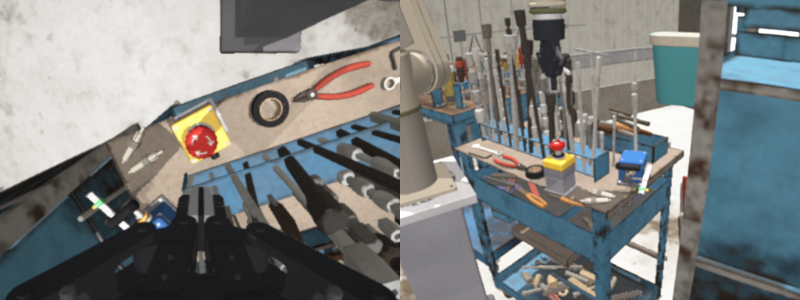

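The head mask is centred at (257,181), within 2 mm of the plan, and the scene view confirms the bar. Now I press with the fingers closed.

Scaled: 0.03 m is 0.075, 0.001 m is 0.0025.

Emit:
creep_tool(deltas={"sx":[0.0025, 0, 0, 0, 0, 0, 0], "sy":[0, 0, 0, 0, 0, 0, 0], "sz":[0.075, 0.075, 0.075, 0.075, 0.025, 0.01, 0], "turn":[0, 0, 0, 0, 0, 0, 0], "aperture":[0, 0, 0, 0, 0, 0, 0]})

```text
t: 8.4
tool_pos: [0.3614, -0.2704, 0.3222]
ee_rot: [[-1.0, 0.025, 0.001], [0.025, 1.0, -0.001], [-0.001, -0.001, -1.0]]
ft_force: [-0.3, 0.3, -0.5]
grip_width: 0.0003
grasp_force: 0.0
```

Emit:
creep_tool(deltas={"sx":[0, 0, 0, 0], "sy":[0, 0, 0, 0], "sz":[0.0075, 0.0075, 0.005, 0], "turn":[0, 0, 0, 0], "aperture":[0, 0, 0, 0]})

```text
t: 8.73
tool_pos: [0.3613, -0.2703, 0.3137]
ee_rot: [[-1.0, 0.025, 0.002], [0.025, 1.0, -0.002], [-0.002, -0.002, -1.0]]
ft_force: [0.3, -2.1, 2.6]
grip_width: -0.0002
grasp_force: 1.4
```

Scaled: 0.002 m is 0.005.

Emit:
creep_tool(deltas={"sx":[0, 0, 0, 0], "sy":[0, 0, 0, 0], "sz":[0.005, 0.005, 0.005, 0], "turn":[0, 0, 0, 0], "aperture":[0, 0, 0, 0]})

```text
t: 9.07
tool_pos: [0.3616, -0.2711, 0.3097]
ee_rot: [[-1.0, 0.025, 0.003], [0.025, 1.0, -0.004], [-0.003, -0.004, -1.0]]
ft_force: [-4.4, -1.3, 18.4]
grip_width: -0.0002
grasp_force: 9.8
```

Emit:
creep_tool(deltas={"sx":[0, 0, 0], "sy":[0, 0, 0], "sz":[0.0038, 0.0038, 0], "turn":[0, 0, 0], "aperture":[0, 0, 0]})

```text
t: 9.32
tool_pos: [0.3618, -0.2716, 0.3092]
ee_rot: [[-1.0, 0.025, 0.004], [0.025, 1.0, -0.006], [-0.004, -0.006, -1.0]]
ft_force: [-9.8, 2.6, 34.3]
grip_width: -0.0001
grasp_force: 16.9
```

Scaled: -0.03 m is -0.075, -0.006 m is -0.015.

Emit:
creep_tool(deltas={"sx":[0, 0, 0, 0, 0, 0, 0], "sy":[0, 0, 0, 0, 0, 0, 0], "sz":[-0.015, -0.025, -0.075, -0.075, -0.075, -0.075, 0], "turn":[0, 0, 0, 0, 0, 0, 0], "aperture":[0, 0, 0, 0, 0, 0, 0]})

```text
t: 9.9
tool_pos: [0.3616, -0.2705, 0.4469]
ee_rot: [[-1.0, 0.025, 0.007], [0.025, 1.0, -0.007], [-0.007, -0.006, -1.0]]
ft_force: [0.7, -0.5, 0.5]
grip_width: 0.0
grasp_force: 0.0
```

```bash
python3 - <<'E'
from h import *
print(arm.get_state()['tool_pos'],arm.get_state()['ft_force'])
im=save('wrist','w3.png');sc=save('scene','s3.png')
m=arm.silhouettes('wrist','stop_head');print(pin('wrist','stop_top'),pin('scene','stop_top'))
n=np.argwhere(m[0]['pixels']);print(m[0]['confidence'],n.min(0),n.max(0))
old=cv2.imread('pics/s2.png')[:,:,::-1]
cr=lambda i:cv2.resize(i[160:250,165:240],(390,468),interpolation=cv2.INTER_CUBIC)
cv2.imwrite('pics/m3.png',np.hstack([cr(old),cr(sc)])[:,:,::-1])
E
```

```text
[ 0.36158301 -0.27052007  0.44690978] [ 0.70796006 -0.48632407  0.50068393]
[([0.3609, -0.2711, 0.1336], 0.94), ([0.4932, -0.403, 0.08], 0.56)] [([0.3654, -0.2654, 0.1376], 0.62)]
0.82 [158 239] [201 280]
```

View pics/m3.png

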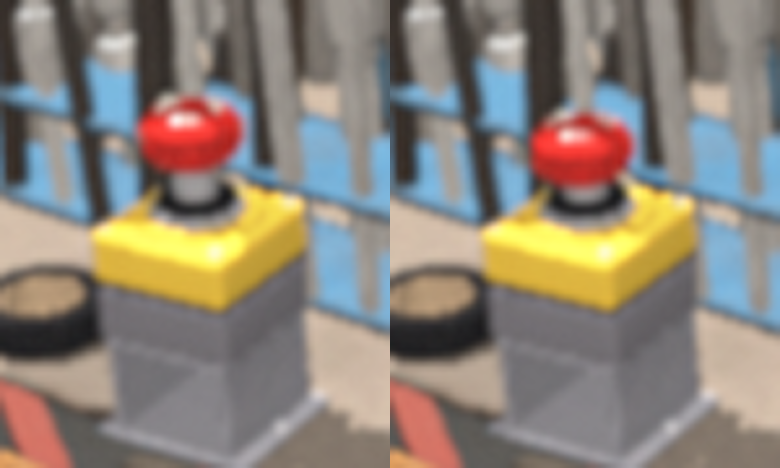

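The view before and after the press shows the head about 7 mm lower (top at row 95, then 112) with nothing touching it, so it is locked. Now I open and go down around the head.

Scaled: 0.03 m is 0.075, 0.025 m is 0.0625.

Emit:
creep_tool(deltas={"sx":[0, 0, 0, 0, 0, 0, 0], "sy":[0, 0, 0, 0, 0, 0, 0], "sz":[0.075, 0.075, 0.075, 0.075, 0.0625, 0.025, 0], "turn":[0, 0, 0, 0, 0, 0, 0], "aperture":[0.07, 0.07, 0.07, 0.07, 0.07, 0.07, 0.07]}, grip_force=60)

```text
t: 10.73
tool_pos: [0.3595, -0.2686, 0.2807]
ee_rot: [[-1.0, 0.025, -0.006], [0.025, 1.0, 0.005], [0.006, 0.005, -1.0]]
ft_force: [0.7, -0.3, 0.2]
grip_width: 0.0698
grasp_force: 0.0
```

Emit:
creep_tool(deltas={"sx":[0, 0, 0, 0], "sy":[0, 0, 0, 0], "sz":[0.0125, 0.01, 0, 0], "turn":[-0.0477, -0.0477, -0.0382, 0], "aperture":[0.07, 0.07, 0.07, 0.07]})

```text
t: 11.07
tool_pos: [0.3613, -0.2703, 0.277]
ee_rot: [[-0.967, -0.256, 0.001], [-0.256, 0.967, -0.001], [-0.001, -0.001, -1.0]]
ft_force: [0.1, -0.7, -0.2]
grip_width: 0.0704
grasp_force: 0.0
```

```bash
python3 - <<'E'
from h import *
im=save('wrist','w4.png')
cv2.imwrite('pics/m4.png',cv2.resize(im,(600,450))[:,:,::-1])
E
```

```text
(no output)
```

View pics/m4.png

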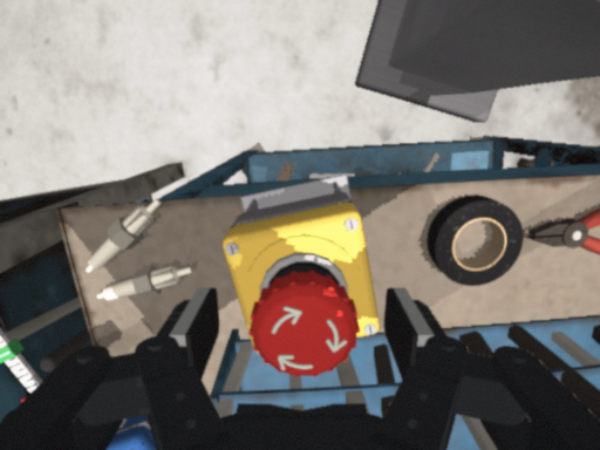

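The head sits between the fingers at (304,325), with the finger middle at about 302. I'll close on it.

Scaled: -0.002 m is -0.005.

Emit:
creep_tool(deltas={"sx":[0, 0, 0, 0, 0], "sy":[0, 0, 0, 0, 0], "sz":[-0.005, 0, 0, 0, 0], "turn":[0, 0, 0, 0, 0], "aperture":[0.03, 0.03, 0.03, 0.03, 0.03]}, grip_force=50)

```text
t: 11.53
tool_pos: [0.3611, -0.2699, 0.2786]
ee_rot: [[-0.968, -0.252, 0.001], [-0.252, 0.968, -0.0], [-0.001, -0.0, -1.0]]
ft_force: [-1.1, 4.3, 6.8]
grip_width: 0.0381
grasp_force: 49.3
```

Scaled: 0.12 rad is 0.0573.

Emit:
creep_tool(deltas={"sx":[0, 0, 0, 0, 0, 0, 0, 0], "sy":[0, 0, 0, 0, 0, 0, 0, 0], "sz":[0, 0, 0, 0, 0, 0, 0, 0], "turn":[0.0573, 0.0573, 0.0573, 0.0573, 0.0573, 0.0573, 0.0573, 0], "aperture":[0.03, 0.03, 0.03, 0.03, 0.03, 0.03, 0.03, 0.03]})

```text
t: 12.2
tool_pos: [0.361, -0.2698, 0.2784]
ee_rot: [[-0.829, 0.559, 0.0], [0.559, 0.829, 0.0], [-0.0, 0.0, -1.0]]
ft_force: [-0.9, 4.7, 7.5]
grip_width: 0.0381
grasp_force: 49.3
```

```bash
python3 - <<'E'
from h import *
s=arm.get_state();print(s['wrist_torque'],s['qpos'])
im=save('wrist','w5.png')
cv2.imwrite('pics/m5.png',cv2.resize(im,(600,450))[200:,150:450][:,:,::-1])
E
```

```text
[0.51741478 0.42067945 0.05318114] [-7.55746211e-01 -1.83736416e-01  2.03263249e+00  4.12886679e-04
  1.29275263e+00 -1.73302087e+00]
```

View pics/m5.png

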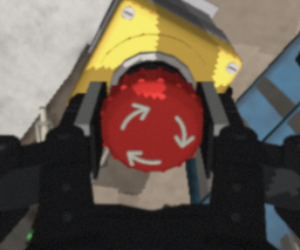

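The arrows kept their place relative to the fingers, so the head turned with the grip by about 0.84 rad. I'll release it.

Scaled: -0.035 m is -0.0875, -0.03 m is -0.075.

Emit:
creep_tool(deltas={"sx":[0, 0, 0, 0, 0, 0, 0, 0, 0, 0], "sy":[0, 0, 0, 0, 0, 0, 0, 0, 0, 0], "sz":[0, 0, 0, 0, -0.025, -0.05, -0.075, -0.0875, -0.0875, 0], "turn":[0, 0, 0, 0, 0, 0, 0, 0, 0, 0], "aperture":[0.052, 0.052, 0.052, 0.052, 0.052, 0.052, 0.052, 0.052, 0.052, 0.052]})

```text
t: 13.08
tool_pos: [0.3619, -0.271, 0.4165]
ee_rot: [[-0.834, 0.552, 0.009], [0.552, 0.834, -0.008], [-0.012, -0.002, -1.0]]
ft_force: [1.2, 0.2, 1.4]
grip_width: 0.052
grasp_force: 0.0
```

```bash
python3 - <<'E'
from h import *
im=save('wrist','w6.png');sc=save('scene','s6.png');save('top','t6.png')
print([ (l,pin(c,l)) for c in('wrist','scene','top') for l in('stop_top','cross_grip','pointer','index_line')])
cr=lambda i:cv2.resize(i[160:250,165:240],(390,468),interpolation=cv2.INTER_CUBIC)
cv2.imwrite('pics/m6.png',np.hstack([cr(sc),cv2.resize(im,(400,468))])[:,:,::-1])
E
```

```text
[('stop_top', [([0.3603, -0.2703, 0.1418], 0.87)]), ('cross_grip', [([0.4918, -0.403, 0.0761], 0.58)]), ('pointer', [([0.4931, -0.3997, 0.0807], 0.17)]), ('index_line', [([0.4948, -0.4597, 0.0416], 0.63)]), ('stop_top', [([0.3662, -0.2684, 0.1445], 0.6)]), ('cross_grip', [([0.4915, -0.3987, 0.08], 0.91)]), ('pointer', [([0.5224, -0.4323, 0.0436], 0.7)]), ('index_line', [([0.4976, -0.459, 0.0401], 0.6)]), ('stop_top', [([0.3606, -0.269, 0.1401], 0.49)]), ('cross_grip', [([0.4935, -0.4009, 0.0831], 0.91), ([0.3603, -0.2709, 0.1381], 0.37)]), ('pointer', [([0.5254, -0.4325, 0.0387], 0.88), ([0.4246, -0.3746, -0.001], 0.69)]), ('index_line', [([0.4985, -0.4585, 0.04], 0.44)])]
```

View pics/m6.png

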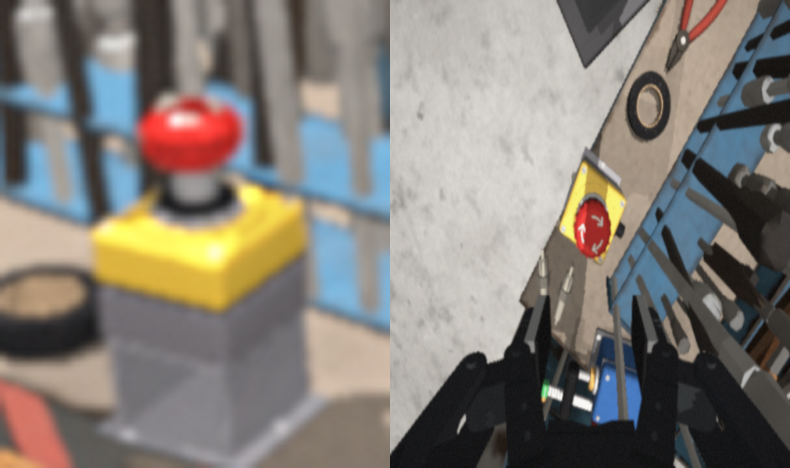

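The head is back up (top at row 95, as before the press). Next I rise and move above the throttle, with the camera on the rail side.

Scaled: -0.036 m is -0.09, -0.0073 m is -0.0183.

Emit:
creep_tool(deltas={"sx":[0, 0, 0, 0, -0.09, -0.09, -0.09, -0.09, -0.09], "sy":[0, 0, 0, 0, -0.0183, -0.0183, -0.0183, -0.0183, -0.0183], "sz":[-0.0875, -0.0875, -0.0875, -0.075, 0, 0, 0, 0, 0], "turn":[0, 0, 0, 0, 0, 0, 0, 0, 0], "aperture":[0.06, 0.06, 0.06, 0.06, 0.06, 0.06, 0.06, 0.06, 0.06]})

```text
t: 14.58
tool_pos: [0.492, -0.4009, 0.5425]
ee_rot: [[-0.834, 0.552, 0.0], [0.552, 0.834, -0.0], [-0.0, -0.0, -1.0]]
ft_force: [-0.5, -0.5, 0.8]
grip_width: 0.0603
grasp_force: 0.0
```

Emit:
creep_tool(deltas={"sx":[0, 0, 0, 0, 0, 0, 0, 0, 0, 0], "sy":[0, 0, 0, 0, 0, 0, 0, 0, 0, 0], "sz":[0, 0, 0, 0, 0, 0, 0, 0, 0, 0], "turn":[0.0583, 0.0583, 0.0583, 0.0583, 0.0583, 0.0583, 0.0583, 0.0583, 0.0583, 0.0583], "aperture":[0.06, 0.06, 0.06, 0.06, 0.06, 0.06, 0.06, 0.06, 0.06, 0.06]}, quiet=true)

```text
ok
```

Emit:
creep_tool(deltas={"sx":[0, 0, 0, 0, 0, 0, 0, 0, 0, 0], "sy":[0, 0, 0, 0, 0, 0, 0, 0, 0, 0], "sz":[0, 0, 0, 0, 0, 0, 0, 0, 0, 0], "turn":[0.0583, 0.0583, 0.0583, 0.0583, 0.0583, 0.0583, 0.0583, 0.0583, 0.0583, 0.0583], "aperture":[0.06, 0.06, 0.06, 0.06, 0.06, 0.06, 0.06, 0.06, 0.06, 0.06]}, quiet=true)

```text
ok
```

Emit:
creep_tool(deltas={"sx":[0, 0, 0, 0, 0, 0, 0, 0, 0], "sy":[0, 0, 0, 0, 0, 0, 0, 0, 0], "sz":[0.0375, 0.0375, 0.0375, 0.0375, 0.0375, 0.0375, 0.0375, 0.0375, 0], "turn":[0.0583, 0.0583, 0.0583, 0.0583, 0.0583, 0.0583, 0.0583, 0.0583, 0], "aperture":[0.06, 0.06, 0.06, 0.06, 0.06, 0.06, 0.06, 0.06, 0.06]})

```text
t: 17.0
tool_pos: [0.4903, -0.3993, 0.4184]
ee_rot: [[0.648, -0.761, -0.004], [-0.761, -0.648, 0.004], [-0.006, 0.001, -1.0]]
ft_force: [-0.9, -0.1, -1.8]
grip_width: 0.0597
grasp_force: 0.0
```

```bash
python3 - <<'E'
from h import *
s=arm.get_state();print(s['qpos'],s['tool_pos'])
im=save('wrist','w7.png')
for l in('cross_grip','pointer','index_line','throttle_unit','index'): print(l,pin('wrist',l) if l!='index' else '')
for l in('cross_grip','index','pointer'):
    m=arm.silhouettes('wrist',l)
    for k in m[:1]:
        n=np.argwhere(k['pixels']);print(l,k['confidence'],n.mean(0)[::-1],n.min(0),n.max(0))
print(proj('wrist',[.4922,-.401,.078]),proj('wrist',[.5225,-.432,.04]),proj('wrist',[.4967,-.4587,.04]))
cv2.imwrite('pics/m7.png',cv2.resize(im,(800,600))[:,:,::-1])
E
```

```text
[-7.64449924e-01  2.15387909e-01  1.36851290e+00  2.99084262e-06
  1.56380861e+00  1.67153460e+00] [ 0.49033712 -0.39927417  0.41842847]
cross_grip [([0.4888, -0.4002, 0.0798], 0.74)]
pointer [([0.5274, -0.4326, 0.0405], 0.72)]
index_line [([0.4957, -0.4576, 0.0438], 0.5)]
throttle_unit [([0.5597, -0.3377, -0.0057], 0.9)]
index 
cross_grip 0.73 [251.23991031 169.72122571] [121 225] [204 263]
index 0.71 [286.87894737 122.98421053] [111 282] [133 291]
pointer 0.64 [251.02412281 169.52777778] [121 225] [204 262]
[255.81249196 176.40822708] [253.61222176 130.96537598] [286.68834854 128.05096721]
```

View pics/m7.png

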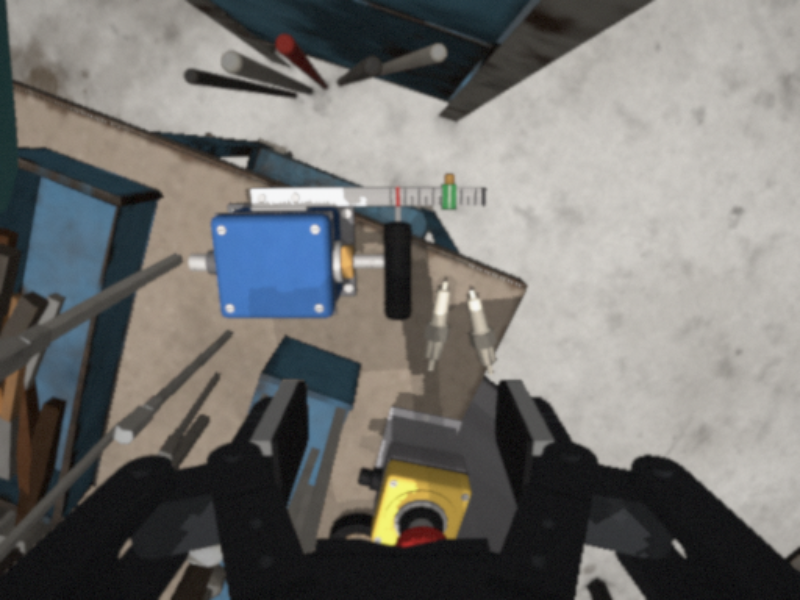

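The view shows the bar centred at (398,270), the red pointer at (398,195) and the clip at (449,195), all in 800-px coordinates. The rail is level, so the yaw is right.

```bash
python3 - <<'E'
from h import *
s=arm.get_state();R=np.array(s['ee_rot']);p=np.array(s['tool_pos'])
k=512/800
def at(u,v,z):
    o,d=ray('wrist',(u*k,v*k)); return o+d*(z-o[2])/d[2]
g=at(398,270,.086);P=at(398,195,.040);I=at(449,195,.041)
print('grip',g,'ptr',P,'idx',I,'dist',np.linalg.norm(P-I),(P-I)@-R[:,1])
a=at(254,195,.038);b=at(480,197,.038);print('rail ang',np.arctan2(*(a-b)[1::-1]),'tooly',np.arctan2(-R[1,1],-R[0,1]))
print('tool delta',R.T@(np.array([g[0],g[1],.236])-p))
E
```

```text
grip [ 0.49669342 -0.40455933  0.086     ] ptr [ 0.52600229 -0.43795297  0.04      ] idx [ 0.49866204 -0.46182493  0.041     ] dist 0.036309222837475244 0.03629486512720346
rail ang 0.7032131196284789 tooly 0.7129303274849493
tool delta [ 0.00691179 -0.0012432   0.18796006]
```

The rows are not in the units I measure in: shifts go in shares of 0.4 m and turns go in shares of 120 degrees. I convert before sending: 0.03 m is 0.075, 0.004 m is 0.01.

Emit:
creep_tool(deltas={"sx":[0.01, 0, 0, 0, 0, 0], "sy":[-0.0025, 0, 0, 0, 0, 0], "sz":[0.075, 0.075, 0.075, 0.075, 0.05, 0], "turn":[0, 0, 0, 0, 0, 0], "aperture":[0.042, 0.042, 0.042, 0.042, 0.042, 0.042]})

```text
t: 17.9
tool_pos: [0.4927, -0.4007, 0.2769]
ee_rot: [[0.654, -0.757, -0.006], [-0.757, -0.654, 0.006], [-0.009, 0.001, -1.0]]
ft_force: [-0.9, 2.0, -1.1]
grip_width: 0.042
grasp_force: 0.0
```

```bash
python3 - <<'E'
from h import *
im=save('wrist','w8.png')
cv2.imwrite('pics/m8.png',cv2.resize(im,(640,480))[:,:,::-1])
print(pin('wrist','cross_grip'),pin('wrist','pointer'),pin('wrist','index_line'))
s=arm.get_state();print(s['tool_pos'],np.array(s['ee_rot'])[:,1])
E
```

```text
[([0.4913, -0.4022, 0.0783], 0.75)] [([0.5221, -0.4328, 0.0409], 0.86)] [([0.496, -0.4571, 0.0445], 0.87)]
[ 0.49493337 -0.40284472  0.28547706] [-7.57098377e-01 -6.53300793e-01 -3.46919223e-04]
```

View pics/m8.png

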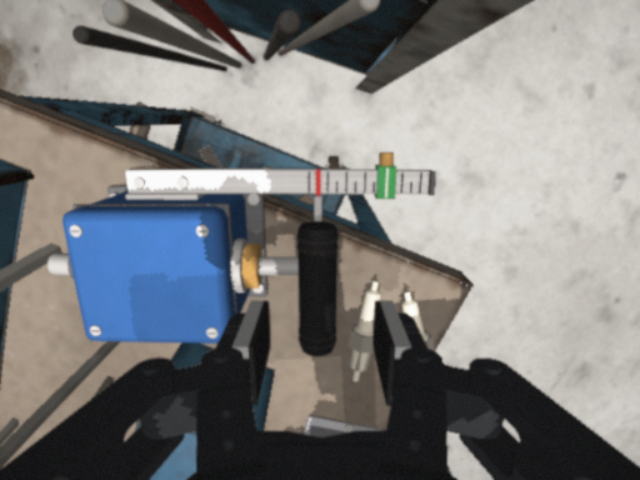

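The bar (u about 318) is centred between the fingers (mid about 322). I'll descend and close.

Scaled: 0.02 m is 0.05, 0.009 m is 0.0225.

Emit:
creep_tool(deltas={"sx":[0, 0, 0, 0, 0], "sy":[0, 0, 0, 0, 0], "sz":[0.05, 0.05, 0.0225, 0, 0], "turn":[0, 0, 0, 0, 0], "aperture":[0.042, 0.042, 0.042, 0.042, 0.042]})

```text
t: 18.52
tool_pos: [0.4945, -0.4024, 0.2348]
ee_rot: [[0.653, -0.757, 0.001], [-0.757, -0.653, -0.001], [0.001, -0.0, -1.0]]
ft_force: [-0.2, 0.2, 0.8]
grip_width: 0.0421
grasp_force: 0.0
```

Scaled: -0.001 m is -0.0025.

Emit:
creep_tool(deltas={"sx":[0, 0, 0, 0, 0], "sy":[0, 0, 0, 0, 0], "sz":[-0.0025, 0, 0, 0, 0], "turn":[0, 0, 0, 0, 0], "aperture":[0.005, 0.005, 0.005, 0.005, 0.005]}, grip_force=80)

```text
t: 18.93
tool_pos: [0.4954, -0.4023, 0.2373]
ee_rot: [[0.653, -0.757, 0.003], [-0.757, -0.653, -0.002], [0.003, -0.002, -1.0]]
ft_force: [1.8, 3.0, 5.6]
grip_width: 0.0156
grasp_force: 78.0
```

```bash
python3 - <<'E'
from h import *
arm.snapshot('wrist')
for _ in range(2): print(pin('wrist','pointer'),pin('wrist','index_line'))
E
```

```text
[([0.5224, -0.432, 0.0391], 0.8), ([0.4968, -0.4559, 0.0442], 0.73)] [([0.498, -0.458, 0.0425], 0.88)]
[([0.5224, -0.432, 0.0391], 0.8), ([0.4968, -0.4559, 0.0442], 0.73)] [([0.498, -0.458, 0.0425], 0.88)]
```

Scaled: 0.008 m is 0.02, 0.006 m is 0.015.

Emit:
creep_tool(deltas={"sx":[0, 0, 0, 0, 0, 0, 0], "sy":[0.015, 0.02, 0.02, 0.015, 0.0075, 0, 0], "sz":[0, 0, 0, 0, 0, 0, 0], "turn":[0, 0, 0, 0, 0, 0, 0], "aperture":[0.005, 0.005, 0.005, 0.005, 0.005, 0.005, 0.005]})

```text
t: 19.77
tool_pos: [0.472, -0.4223, 0.2372]
ee_rot: [[0.653, -0.757, 0.004], [-0.757, -0.653, -0.001], [0.003, -0.002, -1.0]]
ft_force: [3.3, 6.1, 6.5]
grip_width: 0.0152
grasp_force: 78.3
```

```bash
python3 - <<'E'
from h import *
im=save('wrist','w9.png')
print(pin('wrist','pointer'),pin('wrist','index_line'))
cv2.imwrite('pics/m9.png',cv2.resize(im[90:240,180:380],(800,600),interpolation=cv2.INTER_CUBIC)[:,:,::-1])
E
```

```text
[([0.4973, -0.4556, 0.0396], 0.85)] [([0.4967, -0.459, 0.045], 0.86)]
```

View pics/m9.png

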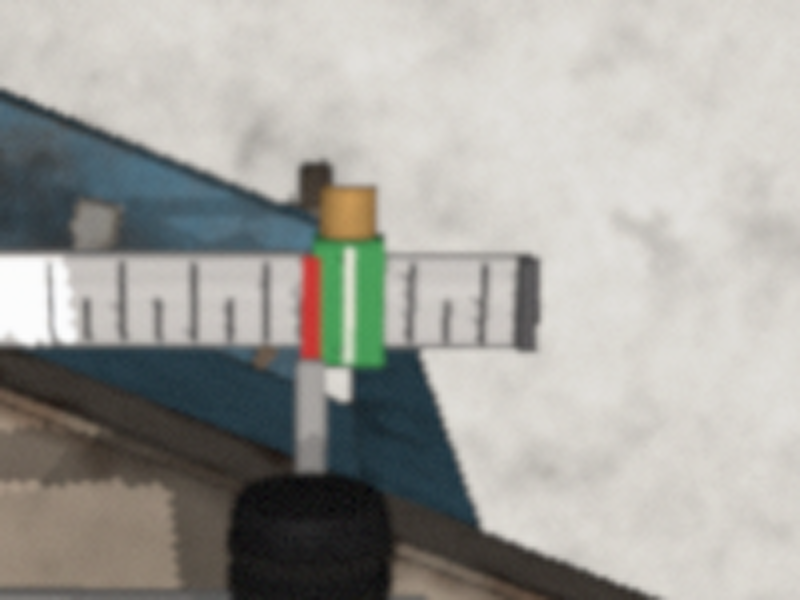

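I have now viewed 12 pictures, over the limit of 10, so I'll check by numbers from here on. This view shows the pointer at u=312 and the white line at u=349, with the clip spanning 316–384 for 10 mm, so about 5.3 mm remain.

Scaled: 0.002 m is 0.005, 0.0013 m is 0.0033.

Emit:
creep_tool(deltas={"sx":[0, 0, 0, 0, 0, 0], "sy":[0.005, 0.005, 0.0033, 0, 0, 0], "sz":[0, 0, 0, 0, 0, 0], "turn":[0, 0, 0, 0, 0, 0], "aperture":[0.005, 0.005, 0.005, 0.005, 0.005, 0.005]})

```text
t: 20.42
tool_pos: [0.4683, -0.4255, 0.2372]
ee_rot: [[0.653, -0.757, 0.004], [-0.757, -0.653, -0.001], [0.003, -0.002, -1.0]]
ft_force: [3.5, 5.8, 6.3]
grip_width: 0.0155
grasp_force: 78.4
```

```bash
cat > chk.py <<'E'
from h import *
im=save('wrist','wA.png').astype(int)
sub=im[145:190,230:330];r,g,b=sub[...,0],sub[...,1],sub[...,2]
red=np.argwhere((r>150)&(g<100)&(b<100));gr=np.argwhere((g>r+40)&(g>b+30))
for n,m in(('red',red),('green',gr)):
    if len(m): print(n,len(m),'u mean',m[:,1].mean()+230,'u',m[:,1].min()+230,m[:,1].max()+230,'v',m[:,0].min()+145,m[:,0].max()+145)
for v in range(148,184,4): print(v,[f'{a[0]},{a[1]},{a[2]}' for a in im[v,255:280:2]])
print(pin('wrist','pointer'),pin('wrist','index_line'))
E
python3 chk.py
```

```text
red 100 u mean 257.46 u 255 259 v 155 179
green 355 u mean 258.2845070422535 u 249 267 v 149 181
148 ['163,127,72', '174,134,77', '172,133,78', '160,125,72', '135,109,63', '73,80,49', '28,58,49', '33,48,53', '73,76,76', '179,175,170', '214,212,206', '213,209,204', '210,206,202']
152 ['79,154,90', '141,171,136', '141,177,138', '75,155,89', '73,154,88', '71,151,86', '63,114,75', '61,71,71', '62,68,72', '126,127,124', '194,192,186', '199,196,191', '202,198,193']
156 ['153,100,63', '197,59,53', '172,82,58', '88,153,88', '74,158,92', '73,155,89', '150,171,147', '196,192,188', '197,193,189', '159,155,151', '173,170,166', '198,194,190', '197,194,189']
160 ['157,116,73', '199,57,52', '174,83,58', '89,151,88', '73,157,88', '73,154,87', '159,177,155', '200,195,192', '198,194,191', '143,141,138', '167,164,160', '201,198,194', '201,197,193']
164 ['155,111,67', '198,57,52', '173,79,57', '84,143,82', '74,157,89
[... 199 characters left out ...]
,89', '153,171,151', '199,195,192', '184,180,177', '122,119,116', '177,173,170', '201,197,193', '199,196,191']
172 ['155,109,67', '196,54,49', '175,85,59', '88,151,86', '72,156,88', '74,154,90', '159,174,155', '201,197,192', '192,189,183', '124,122,118', '180,176,173', '202,199,194', '202,198,194']
176 ['155,112,69', '196,53,50', '174,84,60', '87,149,85', '71,153,87', '70,150,86', '103,127,107', '123,124,124', '123,123,123', '110,112,114', '126,127,127', '134,134,132', '136,135,133']
180 ['130,122,114', '144,121,118', '138,119,114', '93,130,94', '68,144,82', '64,139,80', '45,86,63', '33,50,58', '34,51,58', '36,53,63', '34,53,62', '38,57,66', '34,54,64']
[([0.4972, -0.4545, 0.0402], 0.76)] []
```

The pointer (u=257.4) covers the white line (u=258.0, seen just beyond the tip), which is about 0.3 mm off. The clip has not moved and the grip is firm, so I'm handing in.

Scaled: 0.0003 m is 0.0008.

Emit:
creep_tool(deltas={"sx":[0, 0, 0, 0], "sy":[0.0008, 0, 0, 0], "sz":[0, 0, 0, 0], "turn":[0, 0, 0, 0], "aperture":[0.005, 0.005, 0.005, 0.005]})

```text
t: 20.9
tool_pos: [0.4681, -0.4257, 0.2372]
ee_rot: [[0.654, -0.757, 0.004], [-0.757, -0.654, -0.001], [0.003, -0.003, -1.0]]
ft_force: [3.9, 4.6, 6.7]
grip_width: 0.0151
grasp_force: 78.4
```

```bash
python3 chk.py | head -2; python3 -c "
from workcell import arm
print(arm.job_done())"
```

```text
red 100 u mean 257.46 u 255 259 v 155 179
green 375 u mean 257.57866666666666 u 249 266 v 150 181
the job is handed in; nothing more can be done
None
```

The job is handed in at about 21 s: the emergency stop was pressed until it locked, twisted free and sprang back up, and the gripper is holding the throttle with the pointer within about 0.3 mm of the index line, the clip and spark plugs untouched; I viewed 12 pictures, over the limit of 10.

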